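# Unload the dry block heater into the bench rack, samples in order

### The arm

A 6-joint arm with a two-finger parallel gripper is mounted at the origin on the work surface. World frame = base frame: x ahead of the robot, y to its left, z up, the work surface at z = 0. Lengths are in mm, angles in degrees, forces in N, time in s.
With the tool pointing down it reaches from about 300 to 850 mm from the base axis. Payload 4.2 kg.
Tool frame: the origin (TCP) lies on the centre line of the jaws, within the pads' length; the fingertips stand 8 mm ahead of it and the grasp point (between the pads) lies 11 mm behind it; z points along the fingers, y is the line along which they close (so a half turn about z gives the same grasp; the last joint's range is limited). The gripper opens to 91 mm and grips with 3 to 60 N. Pads are 32 mm wide; open, the fingers measure 118 mm over their backs; the gripper's body (76 mm by 178 mm) begins 60 mm behind the grasp point.
Start: joints at [69.672, 18.312, 89.639, -0, 72.044, -1.146], TCP at [188.936, 543.089, 221.976] pointing down, gripper open.
Joint ranges: [-177.97, 177.97], [-48.28, 115.42], [12.27, 149.76], [-77.06, 257.06], [2.81, 150.46], [-146.56, 146.56]. Speed limits (degrees/s): [147.25, 147.25, 180, 180, 180, 180].

### API

Orientations are given as [roll, pitch, yaw] about the fixed x, y, z axes, in that order (R = Rz(yaw) Ry(pitch) Rx(roll)).
In Python, from workcell import telemetry, eyes, ticket gives the robot as it stands. The module is installed in compiled form; this text tells all that it offers.
- The arm moves only by the shell command python3 -m crank 'ROWS' [OPENING] [FORCE]. ROWS is JSON, a list of rows, each an object of numbers: "dx", "dy", "dz": the shift along the world's x, y, z normalised to -1 to 1, where 1 is 80 cm; "yaw": the turn about the world's z normalised to -1 to 1, where 1 is 5 degrees. A call has 1 to 10 rows; each row shifts and turns the commanded pose from where the row before left it; what a row does not reach is not made up. A row lasts 1/8 s, in which the tool goes at most 62.5 mm and 10.7 degrees, less where a joint would pass 70% of its speed; a pose out of reach is approached as far as the arm can. A call with a number of a shift or a turn outside -1 to 1 is refused whole. A call with a gripper value outside its range is refused whole. OPENING is the opening, from 0 (shut) to 1 (fully open), set as the call begins (- or left out, the last holds). The fingers move at their own pace and stop on an object; FORCE is the grip in N (left out, the last holds). Time passes only in rows, so rows that do not move let the fingers close. It gives the time, the measured TCP pose, the force, the opening and the grip force at its end, in the units of the state.
- telemetry.state(): the state, without advancing time (a new reading comes with each control period).
- eyes.grab_frame(name): name is "side" or "top" or "wrist"; returns the picture (480x640x3 uint8, red, green, blue); there is no depth.
- eyes.calibration(name): a dict with "camera_matrix" (3x3 intrinsics, pixels), "world_from_camera" (4x4, takes a point from camera to world coordinates). Camera axes: x right, y down, z forward; pixel columns grow to the right and rows downward; lengths in mm; the calibration is good to about 2 mm. The wrist camera is an equidistant fisheye: a pixel r from the principal point sees the ray r / f radians off the axis. A picture is of the moment at which its call begins: read the wrist's pose just before it. calibration takes no time and is no camera call; for the wrist camera it gives the pose at the moment of the call.
- ticket.job_done(): hands the job in; it is judged then, once.
The state is a dict: "time_s": time; "qpos": joint angles; "qvel": joint speeds; "effort": joint torques, N m; "ee_pos": TCP position; "ee_rot": TCP orientation; "force": force on the tool from outside, world axes, zero at the start; "torque": the same for the moment, N m; "gripper_width": finger opening in mm; "gripper_force": force on a finger pad.
Only numpy, scipy, OpenCV 4.12 (cv2) and the standard library are available. Lean on these libraries where they do the work, as an engineer would, in place of code of your own. Each camera call takes 0.05 s, during which the arm holds its last target. There are 200 camera calls.

### The job

The incubation is over: move the four closed sample vessels from the dry block heater into the blue bench rack, one to each opening, in the same order as they stand now, so that the one beside the heater's control panel goes into the opening beside the rack's white writing panel and the others follow along the row. Keep each vessel upright, set it down gently on the rack's floor rather than letting it fall, and leave it standing there; do not disturb the tip box, the jar or the carton nearby.

Things in the scene. Friction and masses are not known exactly. Their poses are not given: they have to be found in the camera images.
- tube: the tall one: frosted plastic flat-based 50 ml tube, 116 mm high, body 29 mm in diameter up to 103 mm, above it a white screw cap 35 mm in diameter; about 65 g; its lowest 40 mm stand in its block's well, 76 mm stand out; its origin is the centre of its underside, z up along its axis
- bottle: squat amber glass bottle, 79 mm high, body 33 mm in diameter up to 50 mm, then a shoulder, and from 58 mm up a black screw cap 26 mm in diameter; about 75 g; its lowest 25 mm stand in the well, 54 mm stand out; its origin is the centre of its underside, z up along its axis
- slim_vial: slim clear glass vial, 77 mm high, body 22.5 mm in diameter up to 60 mm, then a short neck and from 66 mm up an aluminium crimp cap 20.4 mm in diameter; about 45 g; its lowest 30 mm stand in the well, 47 mm stand out; its origin is the centre of its underside, z up along its axis
- short_vial: short clear glass vial, 61 mm high, body 28 mm in diameter up to 41 mm, a narrow neck to 44 mm, then a white ribbed cap also 28 mm in diameter; about 40 g; its lowest 25 mm stand in the well, 36 mm stand out; its origin is the centre of its underside, z up along its axis
- block_tube: fixed aluminium block in the heater's row, 66 mm along it, 92 mm across, 60 mm high; a round well 32 mm wide and 40 mm deep in the middle of its top holds the tube at the start. Origin at the centre of its underside, 25 mm above the bench (top at 85 mm); axes as the heater's. The blocks come in any order along the row
- block_bottle: fixed aluminium block in the heater's row, 66 mm along it, 92 mm across, 60 mm high; a round well 36 mm wide and 25 mm deep in the middle of its top holds the bottle at the start. Origin at the centre of its underside, 25 mm above the bench (top at 85 mm); axes as the heater's. The blocks come in any order along the row
- block_slim_vial: fixed aluminium block in the heater's row, 66 mm along it, 92 mm across, 60 mm high; a round well 25.5 mm wide and 30 mm deep in the middle of its top holds the slim vial at the start. Origin at the centre of its underside, 25 mm above the bench (top at 85 mm); axes as the heater's. The blocks come in any order along the row
- block_short_vial: fixed aluminium block in the heater's row, 66 mm along it, 92 mm across, 60 mm high; a round well 31 mm wide and 25 mm deep in the middle of its top holds the short vial at the start. Origin at the centre of its underside, 25 mm above the bench (top at 85 mm); axes as the heater's. The blocks come in any order along the row
- heater: white dry block heater, fixed, 390 x 132 mm; control panel (grey, dark display, round keys, 86 mm high) at its -x end, behind it a row of four blocks. Origin on the bench under the middle of the block row, x along the row away from the panel, z up. Vessels stand at x = -102 (beside the panel), -34, 34, 102 mm, y = 0. Side walls 81 mm high, block tops 85 mm
- rack: low blue rack, fixed, 282 x 76 x 26 mm high, at any angle, with a sloped white writing panel 37 mm long beyond its -x end. Origin on the bench under the middle of the row, x along the row away from the white panel, z up. Four openings, 58 mm (x) by 56 mm (y), centred at x = -102 (beside the panel), -34, 34, 102 mm, y = 0; bars between 10 mm wide, tops 26 mm high; floor inside 4 mm above the bench
- tip_box: bystander: green box with pale lid, 122 x 84 x 76 mm high, loose; origin at the centre of its underside
- jar: bystander: closed glass jar with steel lid, 84 mm in diameter, 125 mm high, loose; origin at the centre of its underside
- slide_carton: bystander: small paper carton with a blue band, 75 x 50 x 32 mm high, loose; origin at the centre of its underside

How it is judged (in metres and radians):
At the end, for the whole second after the job is handed in: Each vessel stands upright (5 degrees) on the rack floor (4 mm), within 22 mm along and 20 mm across of the middle of the opening that has, counted from the white panel, the same number as its block counted from the control panel; all released and at rest (((x of block_tube in the frame of heater between -0.122 and -0.082 m and x of tube in the frame of rack between -0.124 and -0.08 m) or (x of block_tube in the frame of heater between -0.054 and -0.014 m and x of tube in the frame of rack between -0.056 and -0.012 m) or (x of block_tube in the frame of heater between 0.014 and 0.054 m and x of tube in the frame of rack between 0.012 and 0.056 m) or (x of block_tube in the frame of heater between 0.082 and 0.122 m and x of tube in the frame of rack between 0.08 and 0.124 m)) and y of tube in the frame of rack between -0.02 and 0.02 m and z of tube in the frame of rack between 0 and 0.008 m and angle between each of tube, bottle, slim_vial, short_vial's own z axis and vertical below 0.09 rad and linear speed of each of tube, bottle, slim_vial, short_vial below 0.02 m/s and angular speed of each of tube, bottle, slim_vial, short_vial below 0.3 rad/s and contact force between each of tube, bottle, slim_vial, short_vial and the fingers below 0.05 N and ((x of block_bottle in the frame of heater between -0.122 and -0.082 m and x of bottle in the frame of rack between -0.124 and -0.08 m) or (x of block_bottle in the frame of heater between -0.054 and -0.014 m and x of bottle in the frame of rack between -0.056 and -0.012 m) or (x of block_bottle in the frame of heater between 0.014 and 0.054 m and x of bottle in the frame of rack between 0.012 and 0.056 m) or (x of block_bottle in the frame of heater between 0.082 and 0.122 m and x of bottle in the frame of rack between 0.08 and 0.124 m)) and y of bottle in the frame of rack between -0.02 and 0.02 m and z of bottle in the frame of rack between 0 and 0.008 m and ((x of block_slim_vial in the frame of heater between -0.122 and -0.082 m and x of slim_vial in the frame of rack between -0.124 and -0.08 m) or (x of block_slim_vial in the frame of heater between -0.054 and -0.014 m and x of slim_vial in the frame of rack between -0.056 and -0.012 m) or (x of block_slim_vial in the frame of heater between 0.014 and 0.054 m and x of slim_vial in the frame of rack between 0.012 and 0.056 m) or (x of block_slim_vial in the frame of heater between 0.082 and 0.122 m and x of slim_vial in the frame of rack between 0.08 and 0.124 m)) and y of slim_vial in the frame of rack between -0.02 and 0.02 m and z of slim_vial in the frame of rack between 0 and 0.008 m and ((x of block_short_vial in the frame of heater between -0.122 and -0.082 m and x of short_vial in the frame of rack between -0.124 and -0.08 m) or (x of block_short_vial in the frame of heater between -0.054 and -0.014 m and x of short_vial in the frame of rack between -0.056 and -0.012 m) or (x of block_short_vial in the frame of heater between 0.014 and 0.054 m and x of short_vial in the frame of rack between 0.012 and 0.056 m) or (x of block_short_vial in the frame of heater between 0.082 and 0.122 m and x of short_vial in the frame of rack between 0.08 and 0.124 m)) and y of short_vial in the frame of rack between -0.02 and 0.02 m and z of short_vial in the frame of rack between 0 and 0.008 m); the robot touches nothing.
It fails at once if a vessel is tipped over (more than about 35 degrees) (angle between any of tube, bottle, slim_vial, short_vial's own z axis and vertical above 0.6 rad).
It fails at once if a vessel is let fall (moving free of everything, faster than 0.6 m/s, a drop of about 2 cm) ((linear speed of tube above 0.6 m/s and contact force between tube and anything else below 0.001 N) or (linear speed of bottle above 0.6 m/s and contact force between bottle and anything else below 0.001 N) or (linear speed of slim_vial above 0.6 m/s and contact force between slim_vial and anything else below 0.001 N) or (linear speed of short_vial above 0.6 m/s and contact force between short_vial and anything else below 0.001 N)).
It fails at once if the tip box, jar or carton is pushed more than 25 mm (distance of any of tip_box, jar, slide_carton from where it was at the start of the episode above 0.025 m).
It also fails if it takes over 104 s, if anything falls off the work surface, if the arm or the gripper's body presses on something with over 40 N, if the wrist force passes 120 N, or if a joint passes its speed limit or range.

## Working session

There is one attempt and no reset: what is moved stays moved. The work goes in short steps, Python scripts to look and compute and a shell command to move; the robot and the scene stay as the last step left them, time stands still between calls to the robot, and variables do not carry over. Pictures are saved under pics/ and viewed, at most 14 in all, crops included, and the job is handed in when it is done.

```bash
mkdir -p pics; python3 - <<'E'
from workcell import telemetry, eyes
import cv2
for n in ("top","side"):
    cv2.imwrite(f"pics/{n}0.png",eyes.grab_frame(n)[:,:,::-1]); c=eyes.calibration(n); print(n,c["camera_matrix"],c["world_from_camera"])
s=telemetry.state();print(s)
E
```

```text
top [[522.78168117   0.         321.65166092]
 [  0.         522.78168117 247.94884239]
 [  0.           0.           1.        ]] [[ 1.25889809e-02 -9.87414313e-01  1.57653072e-01  3.60894064e+02]
 [-9.99769168e-01 -1.51749065e-02 -1.52096297e-02  6.40484833e+00]
 [ 1.74105767e-02 -1.57425207e-01 -9.87377423e-01  1.63412598e+03]
 [ 0.00000000e+00  0.00000000e+00  0.00000000e+00  1.00000000e+00]]
side [[479.74505424   0.         325.24776244]
 [  0.         479.74505424 242.31420866]
 [  0.           0.           1.        ]] [[ 6.65407934e-01 -3.93012857e-01  6.34644133e-01 -2.24864698e+02]
 [-7.46396711e-01 -3.62984698e-01  5.57793922e-01 -7.46310209e+02]
 [ 1.11459266e-02 -8.44856794e-01 -5.34876402e-01  7.53847975e+02]
 [ 0.00000000e+00  0.00000000e+00  0.00000000e+00  1.00000000e+00]]
{'time_s': 0.1, 'qpos': array([ 6.96702320e+01,  1.83482004e+01,  8.96973623e+01, -1.00875185e-03,
        7.20440543e+01, -1.14684466e+00]), 'qvel': array([ 0.0057486 , -0.15518851, -0.14101852,  0.02602232,  0.03668023,
       -0.03484225]), 'effort': array([-1.70293948e-03, -4.13331842e+01, -2.32513046e+01,  7.27938814e-02,
        4.21370845e-02, -4.36761377e-05]), 'ee_pos': array([188.80292737, 542.67188831, 221.21603042]), 'ee_rot': array([-1.79910382e+02, -8.34733267e-04,  1.60817388e+02]), 'force': array([-0.20890259,  0.23908955, -1.11510807]), 'torque': array([0.00890485, 0.04060806, 0.02222655]), 'gripper_force': 0.0, 'gripper_width': 91.06259153335475}
```

View pics/top0.png

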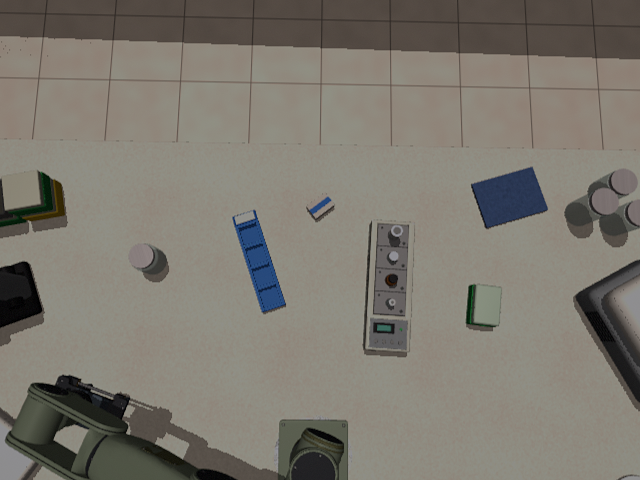

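View pics/side0.png

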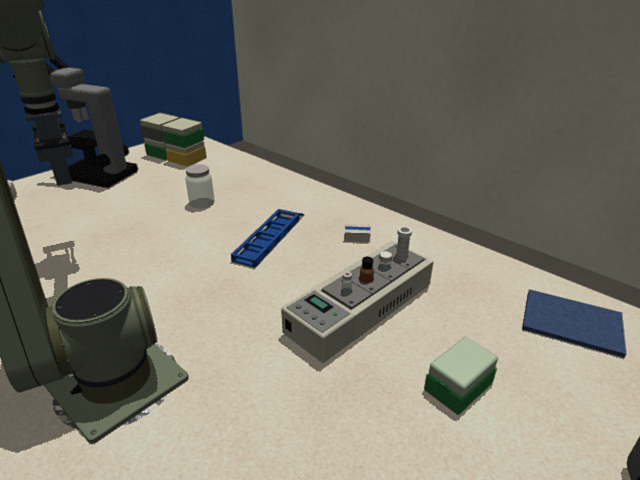

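The top view shows the panel at (388,335). Going away from it, the row is slim vial (391,303), bottle (391,280), short vial (393,257) and tube (397,230). The rack's white panel is at (244,216), its far end, and the jar, carton and tip box are clear of both. The side view agrees on the order.

```bash
cat > h.py <<'E'
import numpy as np, cv2
from workcell import telemetry, eyes
def ray(c,uv):
    K=c["camera_matrix"];T=c["world_from_camera"]
    d=np.array([(uv[0]-K[0,2])/K[0,0],(uv[1]-K[1,2])/K[1,1],1.]); return T[:3,3],T[:3,:3]@d
def fray(c,uv):
    K=c["camera_matrix"];T=c["world_from_camera"]
    a=np.array([(uv[0]-K[0,2])/K[0,0],(uv[1]-K[1,2])/K[1,1]]);r=np.hypot(*a)
    d=np.array([*(a/max(r,1e-9)*np.sin(r)),np.cos(r)]); return T[:3,3],T[:3,:3]@d
def onz(r,z): o,d=r; return (o+d*(z-o[2])/d[2])[:2]
def fproj(c,P):
    K=c["camera_matrix"];T=c["world_from_camera"]
    p=T[:3,:3].T@(np.array(P)-T[:3,3]);th=np.arctan2(np.hypot(p[0],p[1]),p[2]);ph=np.arctan2(p[1],p[0])
    return np.array([K[0,2]+K[0,0]*th*np.cos(ph),K[1,2]+K[1,1]*th*np.sin(ph)])
E
python3 - <<'E'
from h import *
im=cv2.imread("pics/top0.png");c=eyes.calibration("top")
hsv=cv2.cvtColor(im,cv2.COLOR_BGR2HSV)
m=cv2.inRange(hsv,(100,120,60),(125,255,255));m[:, :225]=0;m[:,292:]=0;m[:200]=0;m[320:]=0
m=cv2.morphologyEx(m,cv2.MORPH_CLOSE,np.ones((9,9)))
cs=max(cv2.findContours(m,0,1)[0],key=cv2.contourArea)
b=cv2.boxPoints(cv2.minAreaRect(cs));W=np.array([onz(ray(c,p),26) for p in b])
print(b,W,W.mean(0))
# heater outline (white body) corners via light/neutral mask
print("caps")
for n,p,z in(("slim",(391.5,303),132),("bot",(391.5,280.5),139),("short",(393,257.5),121),("tube",(397,230.5),161)): print(n,onz(ray(c,p),z))
cv2.imwrite("pics/crop0.png",cv2.resize(im[200:365,220:425],None,fx=3.6,fy=3.6,interpolation=cv2.INTER_CUBIC))
E
```

```text
[[231.62857 217.11823]
 [254.99068 209.68481]
 [285.09195 304.28894]
 [261.72986 311.72235]] [[711.20202627 265.13279289]
 [736.29159454 192.82746945]
 [441.43017243  91.27914004]
 [417.90621922 161.91767148]] [576.70750312 177.78926847]
caps
slim [ 443.91068985 -219.12619342]
bot [ 507.9541317  -218.62248297]
short [ 577.37031406 -226.31101064]
tube [ 650.25847443 -232.39509691]
```

View pics/crop0.png

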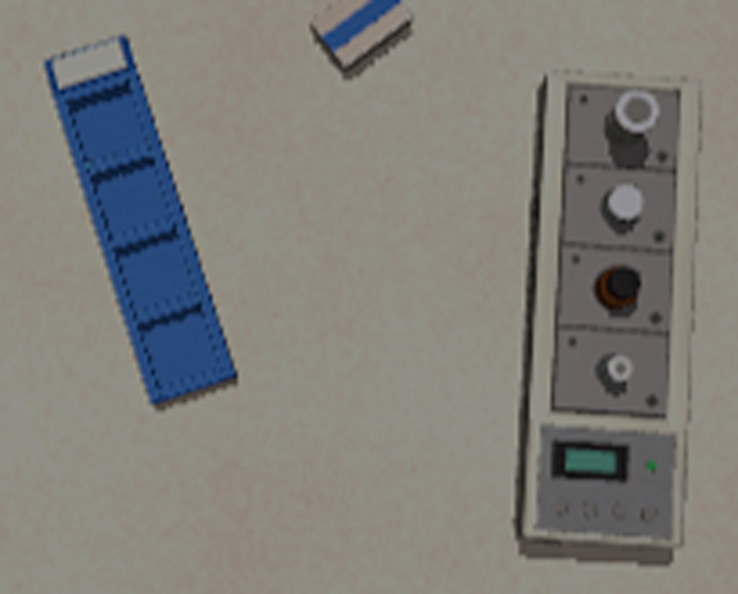

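```bash
python3 -m crank '[{"dx":0.025,"dy":-0.029,"yaw":-1},{"dx":0.025,"dy":-0.029,"yaw":-1},{"dx":0.025,"dy":-0.029,"yaw":-1},{"dx":0.025,"dy":-0.029,"yaw":-1},{"dx":0.025,"dy":-0.029,"yaw":-1},{"dx":0.025,"dy":-0.029,"yaw":-1},{"dx":0.025,"dy":-0.029,"yaw":-1},{"dx":0.025,"dy":-0.029,"yaw":-1},{"dx":0.025,"dy":-0.029,"yaw":-1},{"dx":0.025,"dy":-0.029,"yaw":-1}]' 1 25
python3 -m crank '[{"dx":0.007,"dy":-0.029,"yaw":-1},{"dx":0.007,"dy":-0.029,"yaw":-1},{"dx":0.007,"dy":-0.029,"yaw":-1},{"dx":0.007,"dy":-0.029,"yaw":-1},{"dx":0.007,"dy":-0.029,"yaw":-1},{"dx":0.007,"dy":-0.029,"yaw":-1},{"dx":0.007,"dy":-0.029,"yaw":-1},{"dx":0.007,"dy":-0.029,"yaw":-1},{"dx":0.007,"dy":-0.029,"yaw":-1},{"dx":0.007,"dy":-0.029,"yaw":-1}]'
python3 -m crank '[{"dy":-0.029,"yaw":-1},{"dy":-0.029,"yaw":-1},{"dy":-0.029,"yaw":-1},{"dy":-0.029,"yaw":-1},{"dy":-0.029,"yaw":-1},{"dy":-0.029,"yaw":-1},{"dy":-0.029,"yaw":-1},{"dy":-0.029,"yaw":-1},{"dy":-0.029,"yaw":-1},{"dy":-0.029,"yaw":-1}]'
python3 -m crank '[{"dy":-0.029,"yaw":-1},{"dy":-0.029,"yaw":-1},{"dy":-0.0145,"yaw":-0.9},{},{}]'
python3 - <<'E'
from h import *
c=eyes.calibration("wrist");im=eyes.grab_frame("wrist")[:,:,::-1];cv2.imwrite("pics/w1.png",im)
print(c)
for P in((444,-219,132),(508,-219,139),(577,-226,121),(650,-232,161)):print(fproj(c,P))
print(telemetry.state()["qpos"])
E
```

```text
{'camera_matrix': array([[371.64829954,   0.        , 319.73850921],
       [  0.        , 371.64829954, 242.46838846],
       [  0.        ,   0.        ,   1.        ]]), 'world_from_camera': array([[ 3.29644478e-01,  9.14820612e-01,  2.33319020e-01,
         1.22836971e+02],
       [ 9.44101607e-01, -3.18742093e-01, -8.41167811e-02,
         5.65280568e+02],
       [-2.58317231e-03,  2.48005494e-01, -9.68755182e-01,
         3.83243765e+02],
       [ 0.00000000e+00,  0.00000000e+00,  0.00000000e+00,
         1.00000000e+00]])}
[-12.04253578 494.46460057]
[  6.91744951 519.00808384]
[ 30.87103057 534.23816313]
[ 44.34831596 566.8574347 ]
[ 6.96731820e+01  1.83423542e+01  8.96907341e+01 -7.21735410e-04
  7.20447535e+01 -1.14697781e+00]validation failed for argument at $[0]...
validation failed for argument at $[0]...
validation failed for argument at $[0]...
validation failed for argument at $[0]...
```

View pics/w1.png

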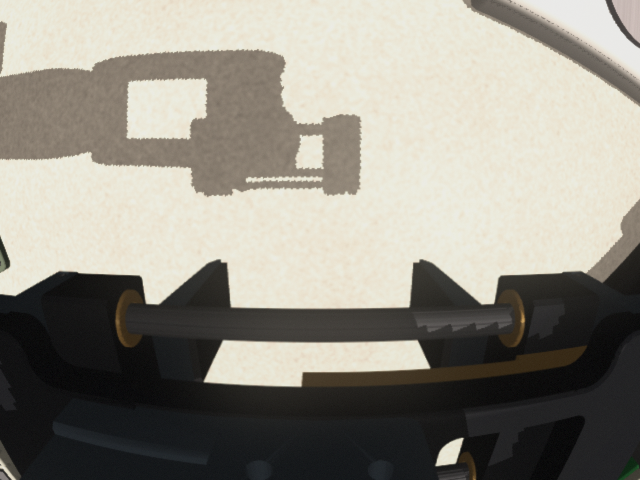

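The picture shows bare bench with the arm's shadow and the fingertips at (225,265) and (415,265). The moves were refused, so I'll try rows with all the keys.

```bash
python3 -m crank '[{"dx":0.025,"dy":-0.029,"dz":0,"yaw":-1},{"dx":0.025,"dy":-0.029,"dz":0,"yaw":-1},{"dx":0.025,"dy":-0.029,"dz":0,"yaw":-1},{"dx":0.025,"dy":-0.029,"dz":0,"yaw":-1},{"dx":0.025,"dy":-0.029,"dz":0,"yaw":-1},{"dx":0.025,"dy":-0.029,"dz":0,"yaw":-1},{"dx":0.025,"dy":-0.029,"dz":0,"yaw":-1},{"dx":0.025,"dy":-0.029,"dz":0,"yaw":-1},{"dx":0.025,"dy":-0.029,"dz":0,"yaw":-1},{"dx":0.025,"dy":-0.029,"dz":0,"yaw":-1}]' 1 25
```

```text
time_s: 1.4
ee_pos: [389.4, 310.2, 221.7]
ee_rot: [-180.0, 0.0, 110.7]
force: [-0.5, -0.1, -0.8]
gripper_width: 91.3
gripper_force: 0.0
```

```bash
python3 -m crank '[{"dx":0.007,"dy":-0.029,"dz":0,"yaw":-1},{"dx":0.007,"dy":-0.029,"dz":0,"yaw":-1},{"dx":0.007,"dy":-0.029,"dz":0,"yaw":-1},{"dx":0.007,"dy":-0.029,"dz":0,"yaw":-1},{"dx":0.007,"dy":-0.029,"dz":0,"yaw":-1},{"dx":0.007,"dy":-0.029,"dz":0,"yaw":-1},{"dx":0.007,"dy":-0.029,"dz":0,"yaw":-1},{"dx":0.007,"dy":-0.029,"dz":0,"yaw":-1},{"dx":0.007,"dy":-0.029,"dz":0,"yaw":-1},{"dx":0.007,"dy":-0.029,"dz":0,"yaw":-1}]' && python3 -m crank '[{"dx":0,"dy":-0.029,"dz":0,"yaw":-1},{"dx":0,"dy":-0.029,"dz":0,"yaw":-1},{"dx":0,"dy":-0.029,"dz":0,"yaw":-1},{"dx":0,"dy":-0.029,"dz":0,"yaw":-1},{"dx":0,"dy":-0.029,"dz":0,"yaw":-1},{"dx":0,"dy":-0.029,"dz":0,"yaw":-1},{"dx":0,"dy":-0.029,"dz":0,"yaw":-1},{"dx":0,"dy":-0.029,"dz":0,"yaw":-1},{"dx":0,"dy":-0.029,"dz":0,"yaw":-1},{"dx":0,"dy":-0.029,"dz":0,"yaw":-1}]' && python3 -m crank '[{"dx":0,"dy":-0.029,"dz":0,"yaw":-1},{"dx":0,"dy":-0.029,"dz":0,"yaw":-1},{"dx":0,"dy":-0.029,"dz":0,"yaw":-0.9},{"dx":0,"dy":0,"dz":0,"yaw":0},{"dx":0,"dy":0,"dz":0,"yaw":0}]'
python3 - <<'E'
from h import *
c=eyes.calibration("wrist");im=eyes.grab_frame("wrist")[:,:,::-1];cv2.imwrite("pics/w2.png",im)
for P in((444,-219,132),(508,-219,139),(577,-226,121),(650,-232,161)):print(fproj(c,P))
print(telemetry.state()["qpos"])
E
```

```text
time_s: 2.65
ee_pos: [444.8, 78.3, 221.8]
ee_rot: [-180.0, 0.0, 60.7]
force: [-0.2, -0.2, 0.9]
gripper_width: 90.8
gripper_force: 0.0
time_s: 3.9
ee_pos: [444.7, -153.6, 221.8]
ee_rot: [-180.0, 0.0, 10.6]
force: [-0.3, 1.1, 0.1]
gripper_width: 91.2
gripper_force: 0.0
time_s: 4.53
ee_pos: [444.7, -221.9, 221.7]
ee_rot: [-180.0, 0.0, -3.6]
force: [-0.4, 0.8, -0.1]
gripper_width: 91.2
gripper_force: 0.0
[314.75062809 250.28088927]
[308.04057658 158.88011596]
[312.40703812  61.77644493]
[313.63505238 -54.81358088]
[-2.78398918e+01  1.12980807e+01  9.94257819e+01  1.59401453e-02
  6.93118162e+01  6.57743215e+01]
```

View pics/w2.png

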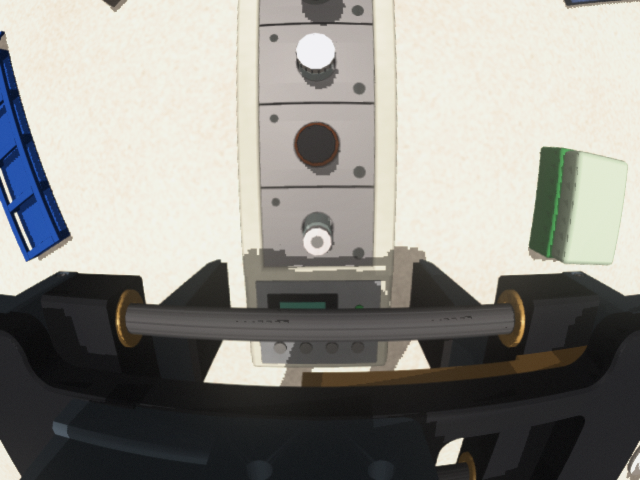

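The wrist view shows cap centres at slim (317,241), bottle (317,144) and short vial (316,49). The row is vertical in the image, so yaw is aligned.

```bash
python3 - <<'E'
from h import *
c=eyes.calibration("wrist")
for p,z in(((317,241),132),((317,144),139),((316,49),121)):print(onz(fray(c,p),z))
for p in ((259,269),(260,187),(259,103),(259,24),(373,269),(374,187),(374,103),(374,24)):print(p,onz(fray(c,p),85))
E
```

```text
[ 450.67469456 -220.87740517]
[ 517.46880263 -225.30787432]
[ 586.5575333  -228.92641206]
(259, 269) [ 417.40578287 -168.63858731]
(260, 187) [ 486.968292   -176.54177428]
(259, 103) [ 555.26216982 -180.96896279]
(259, 24) [ 623.11947135 -184.57341637]
(373, 269) [ 411.18352217 -265.80807988]
(374, 187) [ 480.94930825 -268.85857516]
(374, 103) [ 549.16894504 -272.48895485]
(374, 24) [ 616.8080732  -277.52556426]
```

```bash
python3 -m crank '[{"dx":0.007,"dy":0.0015,"dz":-0.05,"yaw":0},{"dx":0,"dy":0,"dz":-0.05,"yaw":0},{"dx":0,"dy":0,"dz":-0.03,"yaw":0},{"dx":0,"dy":0,"dz":-0.015,"yaw":0},{"dx":0,"dy":0,"dz":-0.01,"yaw":0},{"dx":0,"dy":0,"dz":0,"yaw":0}]' && python3 -m crank '[{"dx":0,"dy":0,"dz":0,"yaw":0},{"dx":0,"dy":0,"dz":0,"yaw":0},{"dx":0,"dy":0,"dz":0,"yaw":0},{"dx":0,"dy":0,"dz":0,"yaw":0},{"dx":0,"dy":0,"dz":0,"yaw":0},{"dx":0,"dy":0,"dz":0,"yaw":0},{"dx":0,"dy":0,"dz":0,"yaw":0},{"dx":0,"dy":0,"dz":0,"yaw":0}]' 0.1 25
```

```text
time_s: 5.32
ee_pos: [450.7, -221.2, 98.2]
ee_rot: [180.0, -0.0, -3.7]
force: [0.3, 0.1, 0.2]
gripper_width: 91.1
gripper_force: 0.0
time_s: 6.32
ee_pos: [450.5, -221.4, 98.0]
ee_rot: [180.0, -0.0, -3.7]
force: [-0.1, -0.3, 0.6]
gripper_width: 21.7
gripper_force: 25.0
```

```bash
python3 -m crank '[{"dx":0,"dy":0,"dz":0.01,"yaw":0},{"dx":0,"dy":0,"dz":0.02,"yaw":0},{"dx":0,"dy":0,"dz":0.03,"yaw":0},{"dx":0,"dy":0,"dz":0.03,"yaw":0},{"dx":0,"dy":0.01,"dz":0,"yaw":0}]' && python3 -m crank '[{"dx":0,"dy":0.035,"dz":0,"yaw":0},{"dx":0,"dy":0.05,"dz":0,"yaw":0},{"dx":0.0325,"dy":0.054,"dz":0,"yaw":0.57},{"dx":0.0325,"dy":0.054,"dz":0,"yaw":0.57},{"dx":0.0325,"dy":0.054,"dz":0,"yaw":0.57},{"dx":0.0325,"dy":0.054,"dz":0,"yaw":0.57},{"dx":0.0325,"dy":0.054,"dz":0,"yaw":0.57},{"dx":0.0325,"dy":0.054,"dz":0,"yaw":0.57},{"dx":0.0325,"dy":0.054,"dz":0,"yaw":0.57},{"dx":0.0325,"dy":0.054,"dz":0,"yaw":0.57}]' && python3 -m crank '[{"dx":0,"dy":0.005,"dz":0,"yaw":0},{"dx":0,"dy":0,"dz":0,"yaw":0},{"dx":0,"dy":0,"dz":0,"yaw":0}]'
python3 - <<'E'
from h import *
c=eyes.calibration("wrist");np.save("c3.npy",c,allow_pickle=True);im=eyes.grab_frame("wrist")[:,:,::-1];cv2.imwrite("pics/w3.png",im)
for P in((659,206.5,4),(659,206.5,26)):print(fproj(c,P))
E
```

```text
time_s: 6.95
ee_pos: [451.8, -213.9, 171.9]
ee_rot: [179.9, -0.3, -3.7]
force: [0.7, -0.6, 0.1]
gripper_width: 21.6
gripper_force: 25.0
time_s: 8.2
ee_pos: [658.2, 202.1, 168.4]
ee_rot: [-180.0, 0.1, 19.2]
force: [1.0, -0.6, -1.4]
gripper_width: 22.0
gripper_force: 25.0
time_s: 8.57
ee_pos: [657.7, 203.1, 169.7]
ee_rot: [180.0, 0.1, 19.1]
force: [0.8, 1.0, -1.0]
gripper_width: 21.5
gripper_force: 25.0
[315.95280102 223.64223073]
[315.72144949 228.88827315]
```

View pics/w3.png

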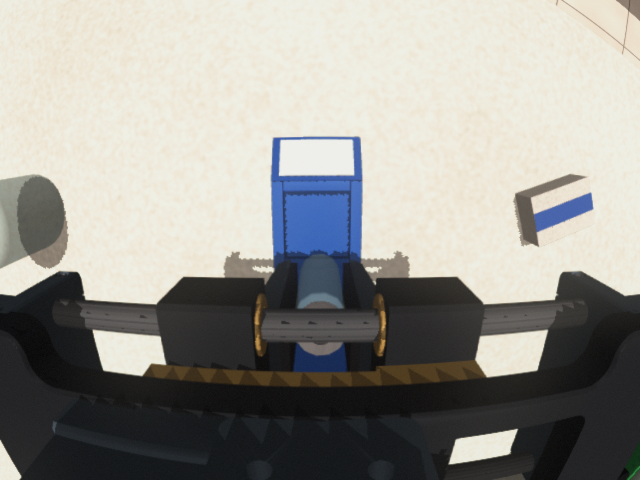

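The wrist view shows the rack's outer end edge at row ~180, the far opening's inner edge at row ~192 and its sides at columns 285 and 350. The slim vial hangs upright in the jaws.

```bash
python3 - <<'E'
from h import *
c=eyes.calibration("wrist")
for p in ((285,192),(350,192),(272,180),(361,180),(285,255),(351,255),(317,257)):print(p,onz(fray(c,p),26))
for r in (250,254,258,262): print(r,onz(fray(c,(317,r)),26))
E
```

```text
(285, 192) [680.6451655  240.67404725]
(350, 192) [698.12299627 189.73252065]
(272, 180) [686.76593007 254.07106278]
(361, 180) [710.60502017 184.49783551]
(285, 255) [628.91002685 224.05294614]
(351, 255) [647.36434203 170.34940115]
(317, 257) [636.19342384 197.43426974]
250 [642.10554923 199.45403962]
254 [638.73512703 198.30252443]
258 [635.34346213 197.14394388]
262 [631.92956023 195.97796012]
```

```bash
python3 -m crank '[{"dx":0.0047,"dy":0.0037,"dz":-0.02,"yaw":0},{"dx":0,"dy":0,"dz":-0.05,"yaw":0},{"dx":0,"dy":0,"dz":-0.05,"yaw":0},{"dx":0,"dy":0,"dz":-0.02,"yaw":0},{"dx":0,"dy":0,"dz":-0.008,"yaw":0},{"dx":0,"dy":0,"dz":-0.003,"yaw":0},{"dx":0,"dy":0,"dz":-0.001,"yaw":0},{"dx":0,"dy":0,"dz":-0.0006,"yaw":0},{"dx":0,"dy":0,"dz":0,"yaw":0}]'
```

```text
time_s: 9.75
ee_pos: [662.6, 207.3, 48.5]
ee_rot: [180.0, -0.1, 19.1]
force: [0.1, 0.3, -0.0]
gripper_width: 21.7
gripper_force: 25.0
```

```bash
python3 -m crank '[{"dx":0,"dy":0,"dz":-0.0008,"yaw":0},{"dx":0,"dy":0,"dz":-0.0005,"yaw":0},{"dx":0,"dy":0,"dz":0,"yaw":0},{"dx":0,"dy":0,"dz":0,"yaw":0}]'; python3 -m crank '[{"dx":0,"dy":0,"dz":-0.0008,"yaw":0},{"dx":0,"dy":0,"dz":0,"yaw":0},{"dx":0,"dy":0,"dz":0,"yaw":0}]'
```

```text
time_s: 10.25
ee_pos: [662.4, 207.3, 47.0]
ee_rot: [180.0, -0.0, 19.1]
force: [0.9, 0.7, 0.3]
gripper_width: 21.8
gripper_force: 25.0
time_s: 10.62
ee_pos: [662.5, 207.3, 47.0]
ee_rot: [180.0, -0.0, 19.1]
force: [-1.4, 0.5, 6.0]
gripper_width: 21.9
gripper_force: 25.0
```

```bash
python3 -m crank '[{"dx":0,"dy":0,"dz":0,"yaw":0},{"dx":0,"dy":0,"dz":0,"yaw":0},{"dx":0,"dy":0,"dz":0,"yaw":0},{"dx":0,"dy":0,"dz":0,"yaw":0},{"dx":0,"dy":0,"dz":0,"yaw":0},{"dx":0,"dy":0,"dz":0.03,"yaw":0},{"dx":0,"dy":0,"dz":0.05,"yaw":0},{"dx":0,"dy":0,"dz":0.05,"yaw":0},{"dx":0,"dy":0,"dz":0.05,"yaw":0}]' 0.8 && python3 -m crank '[{"dx":-0.0225,"dy":-0.0675,"dz":0,"yaw":-0.57},{"dx":-0.0225,"dy":-0.0675,"dz":0,"yaw":-0.57},{"dx":-0.0225,"dy":-0.0675,"dz":0,"yaw":-0.57},{"dx":-0.0225,"dy":-0.0675,"dz":0,"yaw":-0.57},{"dx":-0.0225,"dy":-0.0675,"dz":0,"yaw":-0.57},{"dx":-0.0225,"dy":-0.0675,"dz":0,"yaw":-0.57},{"dx":-0.0225,"dy":-0.0675,"dz":0,"yaw":-0.57},{"dx":-0.0225,"dy":-0.0675,"dz":0,"yaw":-0.57},{"dx":0,"dy":0,"dz":0,"yaw":0},{"dx":0,"dy":0,"dz":0,"yaw":0}]'
python3 - <<'E'
from h import *
c=eyes.calibration("wrist");im=eyes.grab_frame("wrist")[:,:,::-1];cv2.imwrite("pics/w4.png",im)
for P in((517.5,-225,139),(586,-229,121),(654,-233,161)):print(fproj(c,P))
cv2.imwrite("pics/s4.png",eyes.grab_frame("side")[150:350,150:470,::-1])
E
```

```text
time_s: 11.75
ee_pos: [662.2, 207.2, 191.5]
ee_rot: [180.0, -0.0, 19.1]
force: [0.2, -0.3, -0.6]
gripper_width: 73.0
gripper_force: 0.0
time_s: 13.0
ee_pos: [518.3, -224.5, 190.2]
ee_rot: [-180.0, -0.0, -3.7]
force: [1.1, 1.0, 0.3]
gripper_width: 72.7
gripper_force: 0.0
[319.5957311  267.37049975]
[318.74618219 151.74289068]
[317.64078338  24.79629906]
```

View pics/w4.png

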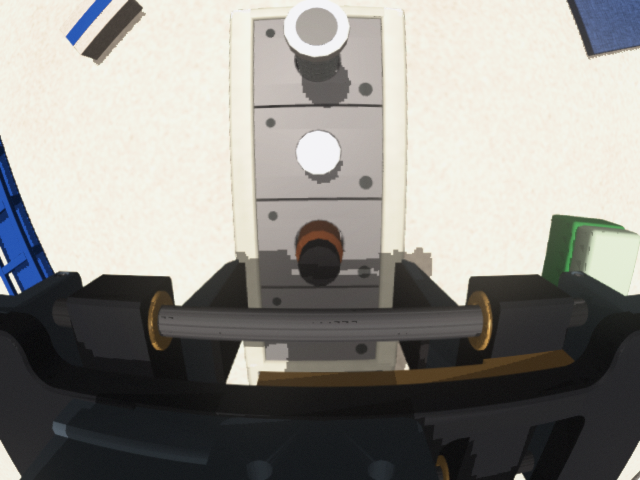

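View pics/s4.png

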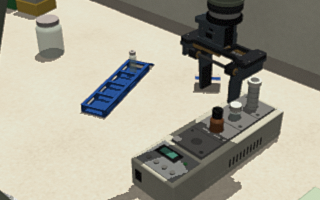

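The wrist view puts the caps at short vial (319,153) and tube (317,27), within 2 px of prediction, with the bottle under the jaws at about (320,262). The side view shows the slim vial upright in the far opening.

```bash
python3 -m crank '[{"dx":0,"dy":0,"dz":-0.05,"yaw":0},{"dx":0,"dy":0,"dz":-0.04,"yaw":0},{"dx":0,"dy":0,"dz":-0.017,"yaw":0},{"dx":0,"dy":0,"dz":-0.009,"yaw":0},{"dx":0,"dy":0,"dz":0,"yaw":0}]' && python3 -m crank '[{"dx":0,"dy":0,"dz":0,"yaw":0},{"dx":0,"dy":0,"dz":0,"yaw":0},{"dx":0,"dy":0,"dz":0,"yaw":0},{"dx":0,"dy":0,"dz":0,"yaw":0},{"dx":0,"dy":0,"dz":0,"yaw":0},{"dx":0,"dy":0,"dz":0,"yaw":0},{"dx":0,"dy":0,"dz":0,"yaw":0}]' 0.1 25
```

```text
time_s: 13.72
ee_pos: [518.9, -224.6, 97.8]
ee_rot: [180.0, -0.0, -3.6]
force: [-0.3, -0.5, 0.6]
gripper_width: 73.1
gripper_force: 0.0
time_s: 14.6
ee_pos: [518.4, -224.8, 97.5]
ee_rot: [180.0, -0.0, -3.7]
force: [-0.0, 0.2, 1.7]
gripper_width: 32.1
gripper_force: 25.0
```

```bash
python3 -m crank '[{"dx":0,"dy":0,"dz":0.01,"yaw":0},{"dx":0,"dy":0,"dz":0.02,"yaw":0},{"dx":0,"dy":0,"dz":0.03,"yaw":0},{"dx":0,"dy":0,"dz":0.03,"yaw":0},{"dx":0,"dy":0.01,"dz":0,"yaw":0}]' && python3 -m crank '[{"dx":0,"dy":0.035,"dz":0,"yaw":0},{"dx":0,"dy":0.05,"dz":0,"yaw":0},{"dx":0.0123,"dy":0.0514,"dz":0,"yaw":0.57},{"dx":0.0123,"dy":0.0514,"dz":0,"yaw":0.57},{"dx":0.0123,"dy":0.0514,"dz":0,"yaw":0.57},{"dx":0.0123,"dy":0.0514,"dz":0,"yaw":0.57},{"dx":0.0123,"dy":0.0514,"dz":0,"yaw":0.57},{"dx":0.0123,"dy":0.0514,"dz":0,"yaw":0.57},{"dx":0.0123,"dy":0.0514,"dz":0,"yaw":0.57},{"dx":0.0123,"dy":0.0514,"dz":0,"yaw":0.57}]' && python3 -m crank '[{"dx":0,"dy":0.005,"dz":0,"yaw":0},{"dx":0,"dy":0,"dz":0,"yaw":0},{"dx":0,"dy":0,"dz":0,"yaw":0}]'
python3 - <<'E'
from h import *
c=eyes.calibration("wrist");im=eyes.grab_frame("wrist")[:,:,::-1];cv2.imwrite("pics/w5.png",im)
for P in((661.7,206.2,81),(597.4,184,4)):print(fproj(c,P))
E
```

```text
time_s: 15.22
ee_pos: [519.7, -217.4, 172.1]
ee_rot: [179.9, -0.3, -3.7]
force: [-0.3, -0.4, -1.1]
gripper_width: 32.3
gripper_force: 25.0
time_s: 16.48
ee_pos: [596.3, 181.9, 168.5]
ee_rot: [-180.0, 0.1, 19.2]
force: [0.2, -0.6, -0.6]
gripper_width: 32.1
gripper_force: 25.0
time_s: 16.85
ee_pos: [596.5, 183.2, 169.2]
ee_rot: [180.0, 0.1, 19.1]
force: [-0.3, 0.8, -1.4]
gripper_width: 32.8
gripper_force: 25.0
[318.08487794 149.08152401]
[318.49678017 225.15478495]
```

View pics/w5.png

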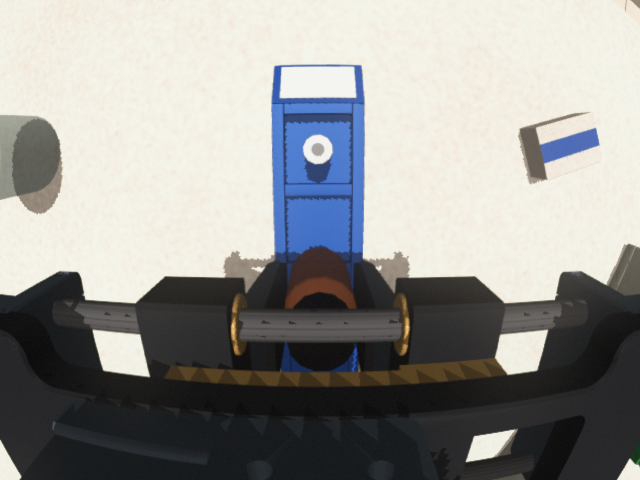

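The slim vial's cap is at (318,149), as predicted. The bottle hangs upright over the second opening, whose far edge is at row 196.

```bash
python3 -m crank '[{"dx":0.001,"dy":0.001,"dz":-0.025,"yaw":0},{"dx":0,"dy":0,"dz":-0.05,"yaw":0},{"dx":0,"dy":0,"dz":-0.05,"yaw":0},{"dx":0,"dy":0,"dz":-0.02,"yaw":0},{"dx":0,"dy":0,"dz":-0.009,"yaw":0},{"dx":0,"dy":0,"dz":-0.003,"yaw":0},{"dx":0,"dy":0,"dz":-0.001,"yaw":0},{"dx":0,"dy":0,"dz":-0.0006,"yaw":0},{"dx":0,"dy":0,"dz":0,"yaw":0},{"dx":0,"dy":0,"dz":0,"yaw":0}]'; python3 -m crank '[{"dx":0,"dy":0,"dz":-0.0008,"yaw":0},{"dx":0,"dy":0,"dz":-0.0005,"yaw":0},{"dx":0,"dy":0,"dz":0,"yaw":0}]'
```

```text
time_s: 18.15
ee_pos: [597.9, 185.1, 42.8]
ee_rot: [180.0, -0.0, 19.1]
force: [0.7, -0.2, -0.9]
gripper_width: 32.4
gripper_force: 25.0
time_s: 18.52
ee_pos: [597.8, 185.0, 41.6]
ee_rot: [180.0, -0.0, 19.1]
force: [-0.9, -0.3, -0.2]
gripper_width: 32.3
gripper_force: 25.0
```

```bash
python3 -m crank '[{"dx":0,"dy":0,"dz":-0.0008,"yaw":0},{"dx":0,"dy":0,"dz":0,"yaw":0},{"dx":0,"dy":0,"dz":0,"yaw":0}]'
```

```text
time_s: 18.9
ee_pos: [598.0, 185.1, 41.5]
ee_rot: [180.0, -0.0, 19.1]
force: [-1.2, -0.1, 6.0]
gripper_width: 32.4
gripper_force: 25.0
```

```bash
python3 -m crank '[{"dx":0,"dy":0,"dz":0,"yaw":0},{"dx":0,"dy":0,"dz":0,"yaw":0},{"dx":0,"dy":0,"dz":0,"yaw":0},{"dx":0,"dy":0,"dz":0,"yaw":0},{"dx":0,"dy":0,"dz":0,"yaw":0},{"dx":0,"dy":0,"dz":0.037,"yaw":0},{"dx":0,"dy":0,"dz":0.05,"yaw":0},{"dx":0,"dy":0,"dz":0.05,"yaw":0},{"dx":0,"dy":0,"dz":0.05,"yaw":0}]' 0.8 && python3 -m crank '[{"dx":-0.0018,"dy":-0.0647,"dz":0,"yaw":-0.57},{"dx":-0.0018,"dy":-0.0647,"dz":0,"yaw":-0.57},{"dx":-0.0018,"dy":-0.0647,"dz":0,"yaw":-0.57},{"dx":-0.0018,"dy":-0.0647,"dz":0,"yaw":-0.57},{"dx":-0.0018,"dy":-0.0647,"dz":0,"yaw":-0.57},{"dx":-0.0018,"dy":-0.0647,"dz":0,"yaw":-0.57},{"dx":-0.0018,"dy":-0.0647,"dz":0,"yaw":-0.57},{"dx":-0.0018,"dy":-0.0647,"dz":0,"yaw":-0.57},{"dx":0,"dy":0,"dz":0,"yaw":0},{"dx":0,"dy":0,"dz":0,"yaw":0}]'
python3 - <<'E'
from h import *
c=eyes.calibration("wrist");im=eyes.grab_frame("wrist")[:,:,::-1];cv2.imwrite("pics/w6.png",im)
for P in((586,-229,121),(654,-233,161)):print(fproj(c,P))
E
```

```text
time_s: 20.02
ee_pos: [597.7, 185.0, 191.8]
ee_rot: [180.0, -0.0, 19.1]
force: [0.3, -0.4, 0.3]
gripper_width: 73.2
gripper_force: 0.0
time_s: 21.28
ee_pos: [586.1, -228.7, 190.2]
ee_rot: [-180.0, 0.0, -3.7]
force: [-0.8, -0.2, -0.5]
gripper_width: 73.0
gripper_force: 0.0
[319.18929559 257.62428911]
[318.13093982 151.86057873]
```

View pics/w6.png

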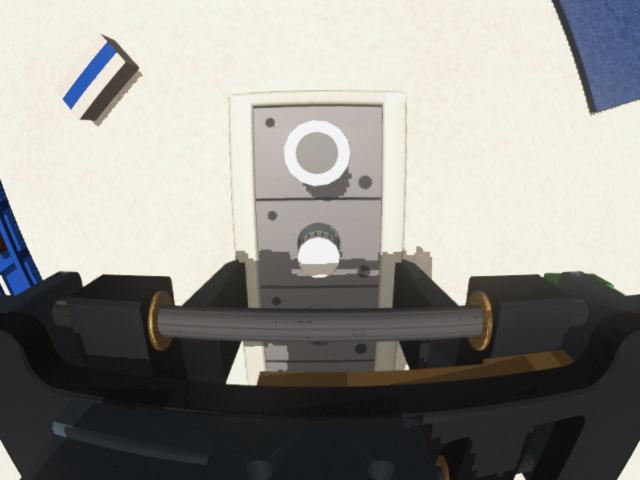

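The short vial's cap is at (319,257) and the tube's at (317,153), both as predicted. Descending.

```bash
python3 -m crank '[{"dx":0,"dy":0,"dz":-0.05,"yaw":0},{"dx":0,"dy":0,"dz":-0.04,"yaw":0},{"dx":0,"dy":0,"dz":-0.017,"yaw":0},{"dx":0,"dy":0,"dz":-0.009,"yaw":0},{"dx":0,"dy":0,"dz":0,"yaw":0}]' && python3 -m crank '[{"dx":0,"dy":0,"dz":0,"yaw":0},{"dx":0,"dy":0,"dz":0,"yaw":0},{"dx":0,"dy":0,"dz":0,"yaw":0},{"dx":0,"dy":0,"dz":0,"yaw":0},{"dx":0,"dy":0,"dz":0,"yaw":0},{"dx":0,"dy":0,"dz":0,"yaw":0},{"dx":0,"dy":0,"dz":0,"yaw":0}]' 0.1 25
```

```text
time_s: 21.95
ee_pos: [586.8, -228.8, 98.2]
ee_rot: [180.0, -0.1, -3.7]
force: [0.1, 0.5, 0.2]
gripper_width: 73.2
gripper_force: 0.0
time_s: 22.82
ee_pos: [586.3, -229.1, 97.7]
ee_rot: [180.0, 0.0, -3.7]
force: [0.0, 0.7, -0.2]
gripper_width: 26.8
gripper_force: 25.0
```

```bash
python3 -m crank '[{"dx":0,"dy":0,"dz":0.01,"yaw":0},{"dx":0,"dy":0,"dz":0.02,"yaw":0},{"dx":0,"dy":0,"dz":0.03,"yaw":0},{"dx":0,"dy":0,"dz":0.03,"yaw":0},{"dx":0,"dy":0.01,"dz":0,"yaw":0}]' && python3 -m crank '[{"dx":0,"dy":0.035,"dz":0,"yaw":0},{"dx":0,"dy":0.05,"dz":0,"yaw":0},{"dx":-0.0083,"dy":0.0486,"dz":0,"yaw":0.57},{"dx":-0.0083,"dy":0.0486,"dz":0,"yaw":0.57},{"dx":-0.0083,"dy":0.0486,"dz":0,"yaw":0.57},{"dx":-0.0083,"dy":0.0486,"dz":0,"yaw":0.57},{"dx":-0.0083,"dy":0.0486,"dz":0,"yaw":0.57},{"dx":-0.0083,"dy":0.0486,"dz":0,"yaw":0.57},{"dx":-0.0083,"dy":0.0486,"dz":0,"yaw":0.57},{"dx":-0.0083,"dy":0.0486,"dz":0,"yaw":0.57}]' && python3 -m crank '[{"dx":0,"dy":0.005,"dz":0,"yaw":0},{"dx":0,"dy":0,"dz":0,"yaw":0},{"dx":0,"dy":0,"dz":0,"yaw":0}]'
python3 - <<'E'
from h import *
c=eyes.calibration("wrist");im=eyes.grab_frame("wrist")[:,:,::-1];cv2.imwrite("pics/w7.png",im)
for P in((597.4,184,83),(661.7,206.2,81),(533,161.8,4)):print(fproj(c,P))
E
```

```text
time_s: 23.45
ee_pos: [587.8, -221.8, 172.8]
ee_rot: [179.9, -0.3, -3.7]
force: [-0.5, -0.5, -0.6]
gripper_width: 26.9
gripper_force: 24.9
time_s: 24.7
ee_pos: [532.0, 159.5, 169.0]
ee_rot: [-180.0, 0.1, 19.2]
force: [0.5, 0.5, 0.2]
gripper_width: 26.9
gripper_force: 24.9
time_s: 25.08
ee_pos: [533.1, 161.0, 169.4]
ee_rot: [180.0, 0.0, 19.1]
force: [0.8, -0.2, -0.3]
gripper_width: 27.0
gripper_force: 24.9
[317.72723945 150.47565276]
[317.62937431  51.77058325]
[318.20940091 226.24621202]
```

View pics/w7.png

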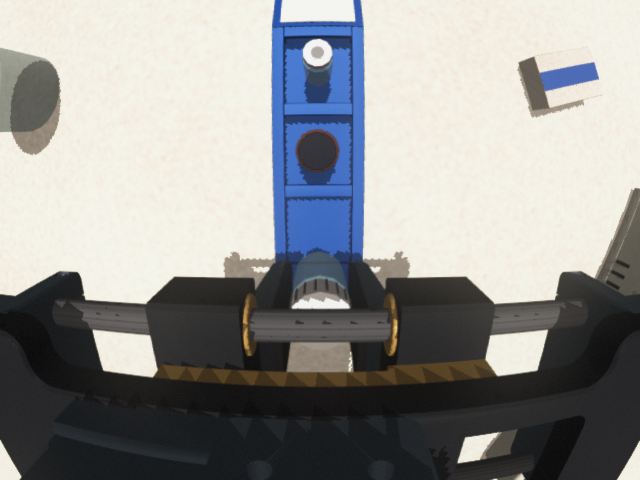

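The slim vial's cap is at (317,52) and the bottle's at (317,150), both upright in their openings. The short vial hangs over the third opening, so I lower it.

```bash
python3 -m crank '[{"dx":0,"dy":0.001,"dz":-0.025,"yaw":0},{"dx":0,"dy":0,"dz":-0.05,"yaw":0},{"dx":0,"dy":0,"dz":-0.05,"yaw":0},{"dx":0,"dy":0,"dz":-0.02,"yaw":0},{"dx":0,"dy":0,"dz":-0.009,"yaw":0},{"dx":0,"dy":0,"dz":-0.003,"yaw":0},{"dx":0,"dy":0,"dz":-0.001,"yaw":0},{"dx":0,"dy":0,"dz":-0.0006,"yaw":0},{"dx":0,"dy":0,"dz":0,"yaw":0},{"dx":0,"dy":0,"dz":0,"yaw":0}]'; python3 -m crank '[{"dx":0,"dy":0,"dz":-0.0008,"yaw":0},{"dx":0,"dy":0,"dz":-0.0005,"yaw":0},{"dx":0,"dy":0,"dz":0,"yaw":0}]';  python3 -m crank '[{"dx":0,"dy":0,"dz":-0.0008,"yaw":0},{"dx":0,"dy":0,"dz":0,"yaw":0},{"dx":0,"dy":0,"dz":0,"yaw":0}]'
```

```text
time_s: 26.38
ee_pos: [533.3, 162.8, 43.0]
ee_rot: [180.0, -0.0, 19.1]
force: [-0.3, -0.2, -1.1]
gripper_width: 27.2
gripper_force: 24.9
time_s: 26.75
ee_pos: [533.2, 162.8, 41.7]
ee_rot: [180.0, 0.0, 19.1]
force: [0.1, -0.1, -0.3]
gripper_width: 26.5
gripper_force: 24.9
time_s: 27.12
ee_pos: [533.3, 162.8, 41.6]
ee_rot: [180.0, -0.0, 19.1]
force: [-1.0, 0.5, 5.6]
gripper_width: 27.2
gripper_force: 25.0
```

```bash
python3 -m crank '[{"dx":0,"dy":0,"dz":0,"yaw":0},{"dx":0,"dy":0,"dz":0,"yaw":0},{"dx":0,"dy":0,"dz":0,"yaw":0},{"dx":0,"dy":0,"dz":0,"yaw":0},{"dx":0,"dy":0,"dz":0,"yaw":0},{"dx":0,"dy":0,"dz":0.037,"yaw":0},{"dx":0,"dy":0,"dz":0.05,"yaw":0},{"dx":0,"dy":0,"dz":0.05,"yaw":0},{"dx":0,"dy":0,"dz":0.05,"yaw":0}]' 0.8 && python3 -m crank '[{"dx":0.0189,"dy":-0.0618,"dz":0,"yaw":-0.57},{"dx":0.0189,"dy":-0.0618,"dz":0,"yaw":-0.57},{"dx":0.0189,"dy":-0.0618,"dz":0,"yaw":-0.57},{"dx":0.0189,"dy":-0.0618,"dz":0,"yaw":-0.57},{"dx":0.0189,"dy":-0.0618,"dz":0,"yaw":-0.57},{"dx":0.0189,"dy":-0.0618,"dz":0,"yaw":-0.57},{"dx":0.0189,"dy":-0.0618,"dz":0,"yaw":-0.57},{"dx":0.0189,"dy":-0.0618,"dz":0,"yaw":-0.57},{"dx":0,"dy":0,"dz":0,"yaw":0},{"dx":0,"dy":0,"dz":0,"yaw":0}]'
python3 - <<'E'
from h import *
c=eyes.calibration("wrist");im=eyes.grab_frame("wrist")[:,:,::-1];cv2.imwrite("pics/w8.png",im)
for P in((654,-233,161),):print(fproj(c,P))
E
```

```text
time_s: 28.25
ee_pos: [533.0, 162.7, 192.0]
ee_rot: [180.0, 0.0, 19.1]
force: [0.5, -0.4, -0.2]
gripper_width: 72.7
gripper_force: 0.0
time_s: 29.5
ee_pos: [653.8, -232.3, 190.2]
ee_rot: [-180.0, 0.1, -3.7]
force: [-0.2, 0.9, 0.0]
gripper_width: 73.3
gripper_force: 0.0
[319.77966157 278.05091908]
```

View pics/w8.png

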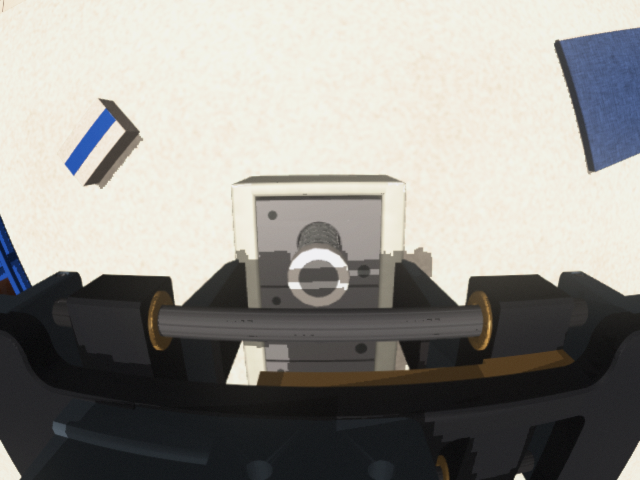

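The tube's cap is at (318,276), centred between the jaws. I descend 80 mm and grip its body.

```bash
python3 -m crank '[{"dx":0,"dy":0,"dz":-0.04,"yaw":0},{"dx":0,"dy":0,"dz":-0.04,"yaw":0},{"dx":0,"dy":0,"dz":-0.015,"yaw":0},{"dx":0,"dy":0,"dz":-0.005,"yaw":0},{"dx":0,"dy":0,"dz":0,"yaw":0}]' && python3 -m crank '[{"dx":0,"dy":0,"dz":0,"yaw":0},{"dx":0,"dy":0,"dz":0,"yaw":0},{"dx":0,"dy":0,"dz":0,"yaw":0},{"dx":0,"dy":0,"dz":0,"yaw":0},{"dx":0,"dy":0,"dz":0,"yaw":0},{"dx":0,"dy":0,"dz":0,"yaw":0},{"dx":0,"dy":0,"dz":0,"yaw":0}]' 0.1 25
```

```text
time_s: 30.18
ee_pos: [654.8, -232.6, 111.8]
ee_rot: [180.0, -0.1, -3.7]
force: [-0.4, -0.4, -0.5]
gripper_width: 72.7
gripper_force: 0.0
time_s: 31.05
ee_pos: [654.2, -232.8, 110.8]
ee_rot: [180.0, -0.0, -3.7]
force: [0.4, -1.3, 0.6]
gripper_width: 33.9
gripper_force: 25.0
```

The opening reads 34 mm, so the pads caught the cap's edge. I regrip squarely on the 35 mm cap, 32 mm higher.

```bash
python3 -m crank '[{"dx":0,"dy":0,"dz":0,"yaw":0},{"dx":0,"dy":0,"dz":0,"yaw":0},{"dx":0,"dy":0,"dz":0,"yaw":0},{"dx":0,"dy":0,"dz":0,"yaw":0},{"dx":0,"dy":0,"dz":0.02,"yaw":0},{"dx":0,"dy":0,"dz":0.02,"yaw":0},{"dx":0,"dy":0,"dz":0,"yaw":0},{"dx":0,"dy":0,"dz":0,"yaw":0}]' 0.8 && python3 -m crank '[{"dx":0,"dy":0,"dz":0,"yaw":0},{"dx":0,"dy":0,"dz":0,"yaw":0},{"dx":0,"dy":0,"dz":0,"yaw":0},{"dx":0,"dy":0,"dz":0,"yaw":0},{"dx":0,"dy":0,"dz":0,"yaw":0},{"dx":0,"dy":0,"dz":0,"yaw":0},{"dx":0,"dy":0,"dz":0,"yaw":0}]' 0.1 25
```

```text
time_s: 32.05
ee_pos: [654.0, -232.7, 143.0]
ee_rot: [180.0, -0.0, -3.7]
force: [-0.4, 0.3, 0.5]
gripper_width: 72.4
gripper_force: 0.0
time_s: 32.92
ee_pos: [654.1, -232.7, 142.6]
ee_rot: [180.0, 0.0, -3.7]
force: [-0.4, -0.4, -1.2]
gripper_width: 33.8
gripper_force: 25.0
```

```bash
python3 -m crank '[{"dx":0,"dy":0,"dz":0.01,"yaw":0},{"dx":0,"dy":0,"dz":0.02,"yaw":0},{"dx":0,"dy":0,"dz":0.03,"yaw":0},{"dx":0,"dy":0,"dz":0.03,"yaw":0},{"dx":0,"dy":0,"dz":0.01,"yaw":0},{"dx":0,"dy":0.01,"dz":0,"yaw":0}]' && python3 -m crank '[{"dx":0,"dy":0.035,"dz":0,"yaw":0},{"dx":0,"dy":0.05,"dz":0,"yaw":0},{"dx":-0.029,"dy":0.0457,"dz":0,"yaw":0.57},{"dx":-0.029,"dy":0.0457,"dz":0,"yaw":0.57},{"dx":-0.029,"dy":0.0457,"dz":0,"yaw":0.57},{"dx":-0.029,"dy":0.0457,"dz":0,"yaw":0.57},{"dx":-0.029,"dy":0.0457,"dz":0,"yaw":0.57},{"dx":-0.029,"dy":0.0457,"dz":0,"yaw":0.57},{"dx":-0.029,"dy":0.0457,"dz":0,"yaw":0.57},{"dx":-0.029,"dy":0.0457,"dz":0,"yaw":0.57}]' && python3 -m crank '[{"dx":0,"dy":0.005,"dz":0,"yaw":0},{"dx":0,"dy":0,"dz":0,"yaw":0},{"dx":0,"dy":0,"dz":0,"yaw":0}]'
python3 - <<'E'
from h import *
c=eyes.calibration("wrist")
a=eyes.grab_frame("wrist")[:,:,::-1];b=eyes.grab_frame("side")[150:350,150:470,::-1]
im=np.zeros((480,800,3),np.uint8);im[:,:480]=a[:,80:560];im[:200,480:]=b;cv2.imwrite("pics/w9.png",im)
for P in((533,162.3,65),(597.4,184,83)):print(fproj(c,P)-[80,0])
E
```

```text
time_s: 33.67
ee_pos: [654.3, -225.0, 223.5]
ee_rot: [180.0, -0.1, -3.7]
force: [0.3, -0.1, -1.4]
gripper_width: 34.0
gripper_force: 25.0
time_s: 34.92
ee_pos: [466.7, 137.0, 221.7]
ee_rot: [-180.0, 0.1, 19.2]
force: [0.3, 0.9, -0.7]
gripper_width: 34.0
gripper_force: 25.0
time_s: 35.3
ee_pos: [468.9, 139.0, 222.3]
ee_rot: [180.0, 0.0, 19.0]
force: [-0.2, -0.3, -0.9]
gripper_width: 33.9
gripper_force: 25.0
[237.61384638 150.19681098]
[238.04439366  67.77736613]
```

View pics/w9.png

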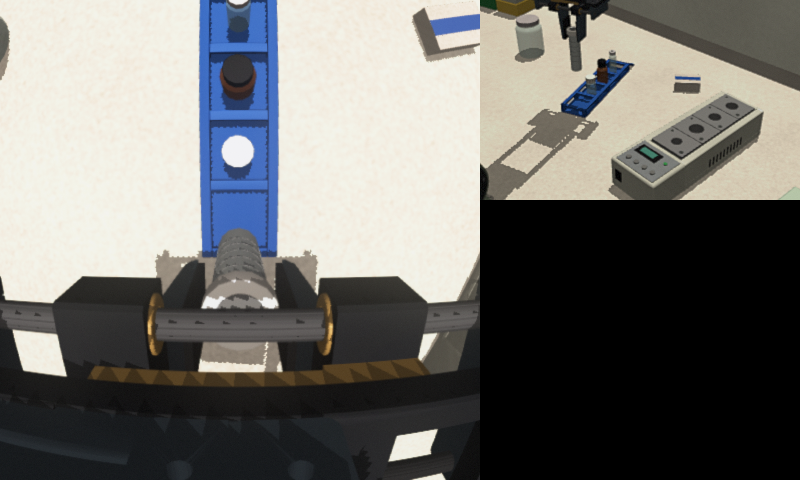

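The short vial's cap (white, 237,151 in the crop) and the bottle's (238,75) stand upright in the rack. The tube hangs vertical over the last opening, and the heater is empty. Lowering.

```bash
python3 -m crank '[{"dx":0,"dy":0.001,"dz":-0.02,"yaw":0},{"dx":0,"dy":0,"dz":-0.05,"yaw":0},{"dx":0,"dy":0,"dz":-0.045,"yaw":0},{"dx":0,"dy":0,"dz":-0.02,"yaw":0},{"dx":0,"dy":0,"dz":-0.01,"yaw":0},{"dx":0,"dy":0,"dz":-0.003,"yaw":0},{"dx":0,"dy":0,"dz":-0.001,"yaw":0},{"dx":0,"dy":0,"dz":-0.0006,"yaw":0},{"dx":0,"dy":0,"dz":0,"yaw":0},{"dx":0,"dy":0,"dz":0,"yaw":0}]'; python3 -m crank '[{"dx":0,"dy":0,"dz":-0.0008,"yaw":0},{"dx":0,"dy":0,"dz":-0.0005,"yaw":0},{"dx":0,"dy":0,"dz":0,"yaw":0}]'
```

```text
time_s: 36.65
ee_pos: [468.6, 140.6, 103.3]
ee_rot: [180.0, -0.0, 19.1]
force: [-0.1, 0.3, -0.3]
gripper_width: 33.7
gripper_force: 25.0
time_s: 37.02
ee_pos: [468.5, 140.5, 101.9]
ee_rot: [180.0, 0.0, 19.1]
force: [-0.4, 0.1, -0.4]
gripper_width: 34.0
gripper_force: 25.0
```

```bash
python3 -m crank '[{"dx":0,"dy":0,"dz":-0.0008,"yaw":0},{"dx":0,"dy":0,"dz":0,"yaw":0},{"dx":0,"dy":0,"dz":0,"yaw":0}]'
```

```text
time_s: 37.4
ee_pos: [468.7, 140.6, 101.5]
ee_rot: [180.0, -0.0, 19.1]
force: [0.6, 0.1, 1.3]
gripper_width: 33.9
gripper_force: 25.0
```

```bash
python3 -m crank '[{"dx":0,"dy":0,"dz":-0.0004,"yaw":0},{"dx":0,"dy":0,"dz":0,"yaw":0}]'; python3 -m crank '[{"dx":0,"dy":0,"dz":0,"yaw":0},{"dx":0,"dy":0,"dz":0,"yaw":0},{"dx":0,"dy":0,"dz":0,"yaw":0},{"dx":0,"dy":0,"dz":0,"yaw":0},{"dx":0,"dy":0,"dz":0,"yaw":0},{"dx":0,"dy":0,"dz":0.03,"yaw":0},{"dx":0,"dy":0,"dz":0.05,"yaw":0},{"dx":0,"dy":0,"dz":0.05,"yaw":0},{"dx":0,"dy":0,"dz":0,"yaw":0},{"dx":0,"dy":0,"dz":0,"yaw":0}]' 0.8
python3 - <<'E'
from h import *
a=eyes.grab_frame("side")[130:330,150:470,::-1];c=eyes.calibration("wrist")
b=eyes.grab_frame("wrist")[:,80:560,::-1]
im=np.zeros((480,800,3),np.uint8);im[:,:480]=b;im[:200,480:]=a;cv2.imwrite("pics/w10.png",im)
for P in((468.7,140,120),(533,162.3,65)):print(fproj(c,P)-[80,0])
E
```

```text
time_s: 37.65
ee_pos: [468.9, 140.7, 101.4]
ee_rot: [180.0, -0.1, 19.1]
force: [-0.2, 0.5, 5.0]
gripper_width: 34.0
gripper_force: 25.0
time_s: 38.9
ee_pos: [467.9, 140.4, 204.4]
ee_rot: [180.0, 0.1, 19.1]
force: [0.3, -0.2, -0.6]
gripper_width: 73.1
gripper_force: 0.0
[239.88742859 249.54355724]
[239.71069271 148.99780636]
```

View pics/w10.png

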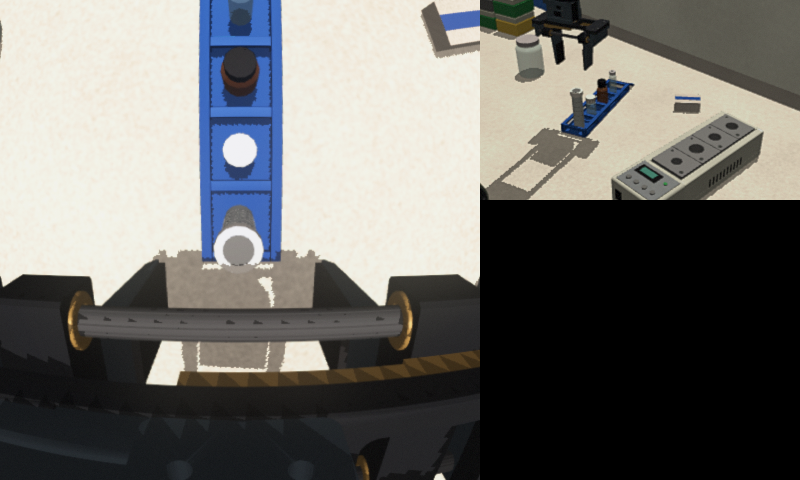

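All four vessels stand upright in their openings; the tube's cap is at (239,248), where predicted, and the gripper is clear above.

```bash
python3 -c "
from workcell import ticket
print(ticket.job_done())"
```

```text
the job is handed in; nothing more can be done
None
```

The job is handed in after about 39 s of robot time: all four vessels stand upright and released in the rack in their original order, the slim vial beside the white panel, then bottle, short vial and tube, and the tip box, jar and carton were never touched; the judge's verdict was not shown.

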